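# Lock the tube carousel with its bar

### The job

Lock the small tube carousel for transport, only pushing with the fingertips: push the orange plate round until the slot across the blue disc lines up with the steel bar (either way round will do), then push the bar by its red tab through the disc until its nose is fully home against the stop of the keeper. Do not pinch the plate or the tab, do not lift the bar, and leave the bottles, the beaker and everything else that stands around where it is; finish clear of everything.

Things in the scene. Friction and masses are not known exactly. Their poses are not given: they have to be found in the camera images.
- lock: Fixed carousel base: white plate 236 x 96 x 10 mm. Origin: on the worktop under the disc's axis; +x is the way the bar is pushed, z up. Plate spans x -161 to +75, y -48 to +48. Guide channel of the bar (20 mm wide inside, walls 27 mm high) at x -150 to -46, y = 0, with a dark strap 35 mm high over it at x -60 to -46. Disc at x = 0.
- disc (a joint): Turn of the blue slotted disc about the vertical, rad, counter-clockwise positive from above. At 0 and at pi (3.14) its slot lies along the base's x, in line with the bar. About 0.65 to 2.5 at the start; stops at -0.5 and 3.64. It stays where it is left (friction: about 2 N at the orange plate). Turned wrong it blocks the bar; a few degrees off, the bar's nose turns it true.
- disc_centre (a point): Centre of the blue disc's top face, on its axis, 27 mm above the worktop. Disc 84 mm across; a 24 mm wide slot runs right across it through the centre, its mouths flared 4.5 mm on each side. Yellow tube caps stand 4 mm high on it.
- plate_mid (a point): Middle of the upright orange finger plate on the disc, 47 mm above the worktop. 12 mm thick along the turning direction, 18 mm wide along the radius, from 27 to 66 mm high, 29 mm from the axis and square to the slot: in the base's frame at angle (disc - pi/2) about the axis, so at -y when disc = 0, +x at pi/2, +y at pi.
- bar: Loose steel bar 140 x 18 x 12 mm, 0.27 kg, lying in the guide, underside 14 mm above the worktop. Origin: centre of its underside; +x towards its nose, along the base's +x. The nose tapers to 10 mm wide over the last 10 mm. It slides with 1 to 3 N, starts about 5 to 25 mm short of the disc and travels about 110 to 130 mm.
- bar_nose (a point): Middle of the bar's nose face, 20 mm above the worktop. Home when it meets the keeper's stop.
- bar_tab (a point): Middle of the rear face of the red upright tab on the bar's tail, flush with the bar's rear end, 47 mm above the worktop. The tab is 12 mm thick along the bar, 18 mm wide and rises from the bar's top (26 mm) to 66 mm. Push this rear face along the base's +x; the space behind it is clear.
- keeper_stop (a point): Middle of the keeper's stop face, 20 mm above the worktop, where the bar's nose ends: at x = +63 mm of the base. The keeper is a dark steel pocket, 24 mm wide inside and 27 mm high, at x +47 to +71.
- amber_bottle_1: Bystander: amber bottle with black cap, 34 mm across, 78 mm high, loose; origin at the centre of its underside.
- white_bottle: Bystander: white bottle with blue cap, 33 mm across, 66 mm high, loose; origin at the centre of its underside.
- coverslip_box: Bystander: small white box with blue lid, 31 x 31 x 20 mm, loose; origin at the centre of its underside.
- beaker: Bystander: clear beaker, 45 mm across, 58 mm high, loose; origin at the centre of its underside.
- tall_vial: Bystander: clear tall vial, 26 mm across, 118 mm high, loose; origin at the centre of its underside.
- cap_bin: Bystander: small white open bin of caps, 56 mm across, 50 mm high, loose, behind the work; origin at the centre of its underside.
Mind the look-alikes: they are no part of the job. There is more than one size of the bar; the job needs the larger.

How it is judged:
On the way, in this order (a step that is already met when the one before it is completed fails the run):
1. the disc's slot is lined up with the bar (within about 11 degrees) before the bar is through the disc ((value of joint disc between -0.2 and 0.2 rad or value of joint disc between 2.9416 and 3.3416 rad) and x of bar_nose in the frame of lock below 0 m), for 0.1 s.
2. the bar is pushed through the disc, its nose home in the keeper (x of bar_nose in the frame of lock above 0.057 m and (value of joint disc between -0.2 and 0.2 rad or value of joint disc between 2.9416 and 3.3416 rad)), for 0.2 s.
At the end, for the whole second after the job is handed in: The bar's nose is within 6 mm of the keeper's stop, the bar lies flat in its guide and in the disc's slot (disc within 0.2 rad of 0 or pi), at rest (all of step 2 and angle between bar's own z axis and vertical below 0.08 rad and linear speed of bar below 0.01 m/s); the robot touches nothing.
It fails at once if the bar is lifted or tipped (z of bar_nose in the frame of lock above 0.032 m or z of bar in the frame of lock above 0.026 m or angle between bar's own z axis and vertical above 0.15 rad).
It fails at once if the orange plate is pinched (its front and rear halves touched at once by the fingers) (contact force between each of disc_c3, disc_c4 and the fingers above 0.5 N).
It fails at once if the red tab is pinched (its front and rear halves touched at once by the fingers) (contact force between each of bar_c1, bar_c2 and the fingers above 0.5 N).
It fails at once if a bystander is moved more than 25 mm, lifted or knocked over (distance of any of amber_bottle_1, white_bottle, coverslip_box, beaker, tall_vial, cap_bin from where it was at the start of the episode above 0.025 m or angle between any of amber_bottle_1, white_bottle, coverslip_box, beaker, tall_vial, cap_bin's own z axis and vertical above 0.5 rad).
It also fails if it takes over 48 s, if anything falls off the work surface, if the arm or the gripper's body presses on something with over 40 N, if the wrist force passes 120 N, or if a joint passes its speed limit or range.

### The arm

A 6-joint arm with a two-finger parallel gripper is mounted at the origin on a cart in front of the work surface, level with it; the furniture and walls round the work are solid. World frame = base frame: x ahead of the robot, y to its left, z up, the work surface at z = 0. Lengths are in m, angles in rad, forces in N, time in s.
With the tool pointing down it reaches from about 0.35 to 0.975 m from the base axis. Payload 4.9 kg.
Tool frame: the origin (TCP) lies on the front face of the gripper's body, between the roots of the fingers; the fingertips stand 73 mm ahead of it and the grasp point (between the pads) lies 54 mm ahead of it (tip_extent is the distance from the TCP to the fingertips, in m); y points along the fingers, x is the direction in which the jaws open and shut, and the axes are right-handed (so a half turn about y gives the same grasp; the last joint's range is limited). The gripper opens to 85 mm and grips with 20 to 120 N. Pads are 22 mm wide; open, the fingers measure 114 mm over their backs; the gripper's body (76 mm by 85 mm) begins 54 mm behind the grasp point. The pads swing forward as they close: fully open they stand 13 mm farther back than shut.
Start: joints at [-1.327, 0.053, 1.613, -0, 1.476, -0.119], TCP at [0.222, -0.584, 0.304] pointing down, gripper open.
Joint ranges: [-3.01, 3.01], [-1.01, 2.22], [0.06, 2.58], [-1.02, 4.17], [0.09, 2.62], [-3.14, 3.14]. Speed limits (rad/s): [2.57, 2.57, 3.14, 3.14, 3.14, 3.14].

### API

Orientations are given as a unit quaternion [w, x, y, z].
In Python, from plant import state, grab_frame, camera_info, job_done, tip_extent gives the robot as it stands.
- The arm moves only by the tool carry_out, never from a script. Its argument "rows" is a list that holds one entry, the list of rows, each a list of 7 numbers: the turn, a rotation vector about the world's x, y, z as a fraction of full scale, then the shift along the world's x, y, z as a fraction of full scale, then the finger opening in mm, from 0 to 85.4. A call has 1 to 5 rows; each row shifts and turns the commanded pose from where the row before left it; what a row does not reach is not made up. Full scale, the value 1, is 40 mm for a shift and 4 degrees for a turn. A row lasts 1/10 s, in which the tool goes at most 50 mm and 8.59 degrees, less where a joint would pass 70% of its speed; a pose out of reach is approached as far as the arm can. A call with a number of a shift or a turn outside -1 to 1 is refused whole. A call with a gripper value outside its range is refused whole. The fingers move at their own pace and stop on an object; the grip force is fixed at half the most. Time passes only in rows, so rows that do not move let the fingers close. It gives the time, the measured TCP pose, the force and the opening at its end, in the units of the state.
- state(): the state, without advancing time (a new reading comes with each control period).
- grab_frame(name): name is "side" or "top"; returns the picture (400x640x3 uint8, blue, green, red); there is no depth.
- camera_info(name): a dict with "intrinsics" (3x3 intrinsics, pixels), "k1" (the pictures are not rectified: a ray, as slopes to the right and down, at radius r is drawn at 1 + k1 r^2 times it, then the intrinsics apply), "xyz" and "rotation" of the camera in the world. Camera axes: x right, y down, z forward; pixel columns grow to the right and rows downward; lengths in m; the calibration is good to about 2 mm. A picture is of the moment at which its call begins. camera_info takes no time and is no camera call.
- job_done(): hands the job in, once; it reports no verdict.
The state is a dict: "time": time; "joint_pos": joint angles; "joint_vel": joint speeds; "joint_efforts": joint torques, N m; "tool_pos": TCP position; "tool_rot": TCP orientation; "contact_force": force on the tool from outside, world axes, zero at the start; "ft_torque": the same for the moment, N m; "gripper_width": opening from 0.0 (shut) to 1.0 (fully open).
Only numpy, scipy, OpenCV 4.12 (cv2) and the standard library are available. Lean on these libraries where they do the work, as an engineer would, in place of code of your own. Each camera call takes 0.05 s, during which the arm holds its last target.

## Working session

There is one attempt and no reset: what is moved stays moved. The work goes in short steps, Python scripts to look and compute and a tool call to move; the robot and the scene stay as the last step left them, time stands still between calls to the robot, and variables do not carry over. Pictures are saved under pics/ and viewed, and the job is handed in when it is done.

Besides the shell and the picture viewer there is one more tool, called after ">>>" by a JSON object that holds its "op" and its "data", one argument or row to a line. carry_out: Moves the arm, as the interface text tells. Shift numbers are shares of 40 mm and turn numbers shares of 4 degrees, none past 1 either way. Its arguments: {"type":"object","properties":{"rows":{"type":"array"}},"required":["rows"]}

```bash
mkdir -p pics; ls
python3 - <<'E'
from plant import *
import cv2
s=state(); print(s['time'],s['tool_pos'],s['tool_rot'],s['gripper_width'],tip_extent)
for n in("side","top"):
    print(n,camera_info(n)); cv2.imwrite(f'pics/{n}0.png',grab_frame(n))
E
```

```text
pics
0.0 [ 0.22170852 -0.58382485  0.30264701] [ 0.58250868 -0.58150781  0.40214112 -0.40101723] 0.9995783167353625 0.0726
side {'intrinsics': array([[505.63246109,   0.        , 312.24121964],
       [  0.        , 505.63246109, 196.36380054],
       [  0.        ,   0.        ,   1.        ]]), 'k1': 0.015534790445218544, 'xyz': array([0.31921459, 1.25045339, 0.76479673]), 'rotation': array([ 0.04973561, -0.08588848,  0.87062298, -0.4818352 ])}
top {'intrinsics': array([[520.63852903,   0.        , 316.26178886],
       [  0.        , 520.63852903, 204.72501354],
       [  0.        ,   0.        ,   1.        ]]), 'k1': -0.07100918375618613, 'xyz': array([0.38139586, 0.15977371, 1.14919628]), 'rotation': array([-0.05694755,  0.71327237, -0.69642957,  0.05463846])}
```

View pics/side0.png

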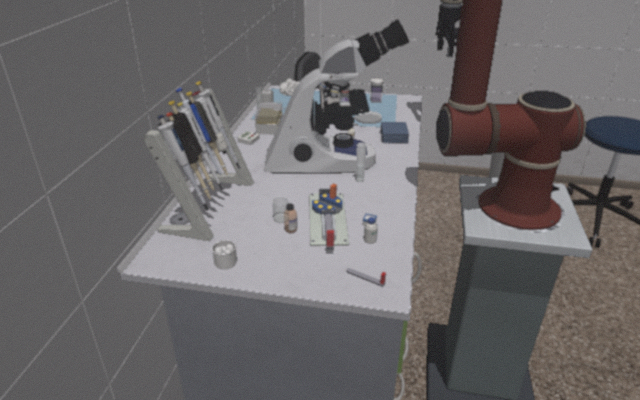

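View pics/top0.png

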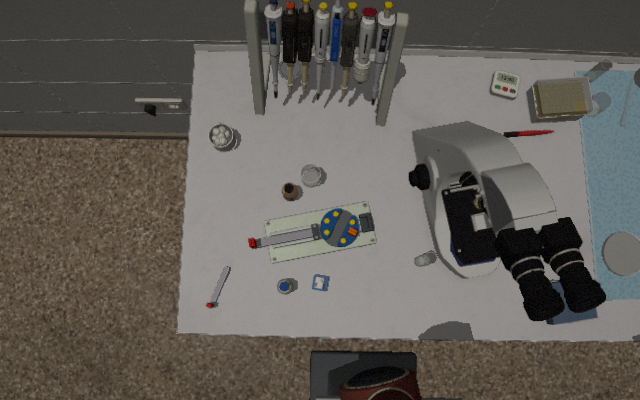

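Run:
```python
import cv2
t=cv2.imread('pics/top0.png'); s=cv2.imread('pics/side0.png')
cv2.imwrite('pics/t1.png',cv2.resize(t[180:280,240:400],None,fx=5,fy=5,interpolation=cv2.INTER_CUBIC))
cv2.imwrite('pics/s1.png',cv2.resize(s[140:260,260:400],None,fx=5,fy=5,interpolation=cv2.INTER_CUBIC))
```

```text
(no output)
```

View pics/t1.png

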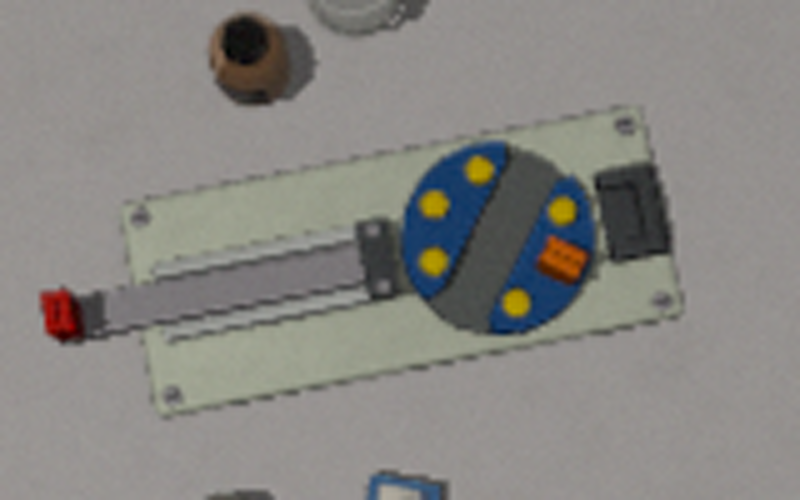

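View pics/s1.png

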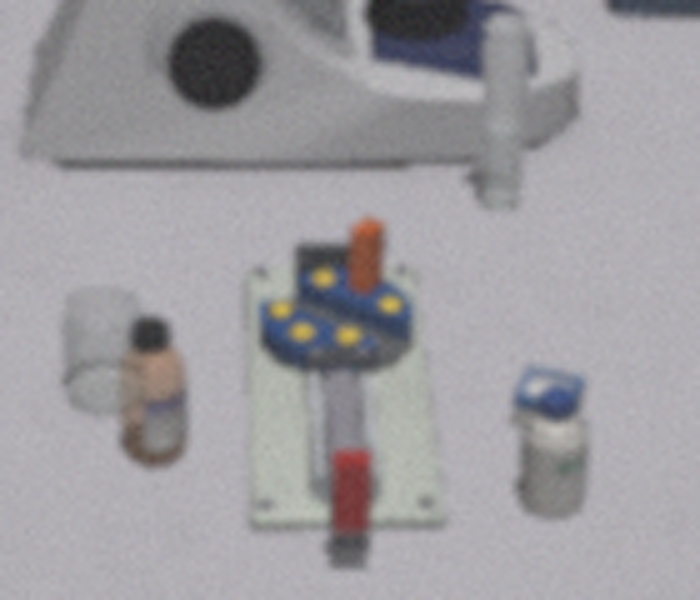

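```bash
cat > h.py <<'E'
from plant import *
import numpy as np, cv2
from scipy.spatial.transform import Rotation as R
from scipy.optimize import least_squares
def cam(n):
    c=camera_info(n); q=c['rotation']; return c,R.from_quat([q[1],q[2],q[3],q[0]]).as_matrix()
def ray(n,u,v):
    c,M=cam(n);K=c['intrinsics']
    a=cv2.undistortPoints(np.array([[[u,v]]],float),K,np.array([c['k1'],0,0,0.]))[0,0]
    return c['xyz'],M@np.array([a[0],a[1],1])
def onz(n,u,v,z):
    o,d=ray(n,u,v); return o+d*(z-o[2])/d[2]
def proj(n,P):
    c,M=cam(n); p=M.T@(np.array(P)-c['xyz']); a=p[:2]/p[2]; a=a*(1+c['k1']*(a@a)); return (c['intrinsics']@[a[0],a[1],1])[:2]
def L2W(L,p):
    x,y,t=L; return np.array([x+p[0]*np.cos(t)-p[1]*np.sin(t), y+p[0]*np.sin(t)+p[1]*np.cos(t), p[2]])
def W2L(L,p):
    x,y,t=L; dx,dy=p[0]-x,p[1]-y; return np.array([dx*np.cos(t)+dy*np.sin(t),-dx*np.sin(t)+dy*np.cos(t),p[2]])
E
python3 - <<'E'
from h import *
ct=lambda u,v:(240+u/5-.4,180+v/5-.4)
cs=lambda u,v:(260+u/5-.4,140+v/5-.4)
m=[(-.161,.048),(.075,.048),(.075,-.048),(-.161,-.048)]
px=[ct(123,203),ct(640,108),ct(682,316),ct(160,415)]
W=[onz('top',*p,.01) for p in px]
f=lambda L:np.concatenate([(L2W(L,(*a,.01))-w)[:2] for a,w in zip(m,W)])
r=least_squares(f,[.4,.05,-1.5]); L=r.x; print(L,np.degrees(L[2]),r.fun*1000)
c=onz('top',*ct(500,237),.027); print('disc centre',c,W2L(L,c))
# side corners: near-left(+y? ) 
for p in m: print(proj('side',L2W(L,(*p,.01)))-[260,140], 'x5', (proj('side',L2W(L,(*p,.01)))-[260,140])*5)
a=onz('top',*ct(567,242),.066);print('plate top',a,W2L(L,a))
for z in(.066,):
  a=onz('top',*ct(54,317),z);print('tab top mid',a,W2L(L,a))
  for q in [(40,295),(50,340),(72,290),(82,340)]: print('tab',W2L(L,onz('top',*ct(*q),z)))
s1=W2L(L,onz('top',*ct(527,157),.02));s2=W2L(L,onz('top',*ct(463,315),.02));print('slot',s1,s2,np.degrees(np.arctan2(*(s1-s2)[1::-1])))
for n,p,z in [('amber',ct(244,40),.078),('beaker',ct(360,5),.058),('whiteb',(285,287),.066),('box',(320,283),.02),('vial',(424,258),.118)]:
    w=onz('top',*p,z);print(n,w,W2L(L,w))
E
```

```text
[ 0.51219877  0.11404404 -1.3617507 ] -78.0225678823793 [ 0.24231121  1.75322945  1.27878302 -1.34569362 -0.60286473 -2.00311689
 -0.9182295   1.59558106]
disc centre [0.51241298 0.11384486 0.027     ] [0.0002393  0.00016822 0.027     ]
[ 48.89182855 102.84131515] x5 [244.45914273 514.20657574]
[48.50764596 52.41415644] x5 [242.53822979 262.07078219]
[82.19700802 52.12286253] x5 [410.98504009 260.61431267]
[ 88.01723278 102.48077447] x5 [440.08616392 512.40387237]
plate top [0.50641356 0.08736199 0.066     ] [ 0.02490058 -0.01119649  0.066     ]
tab top mid [0.46980487 0.30080598 0.066     ] [-0.19149388 -0.00271293  0.066     ]
tab [-0.1957335   0.00743818  0.066     ]
tab [-0.19472772 -0.01187553  0.066     ]
tab [-0.18221242  0.00705252  0.066     ]
tab [-0.18159113 -0.01431643  0.066     ]
slot [0.01905838 0.03336228 0.02      ] [-0.0216064 -0.029593   0.02     ] 57.14031642457856
amber [0.58691472 0.22457317 0.078     ] [-0.09261732  0.09602705  0.078     ]
beaker [0.60715572 0.17666733 0.058     ] [-0.04155387  0.10588567  0.058     ]
whiteb [0.38084688 0.22564647 0.066     ] [-0.13643176 -0.10533183  0.066     ]
box [0.39118568 0.15352985 0.02      ] [-0.06373959 -0.11018421  0.02      ]
vial [ 0.44388442 -0.05072443  0.118     ] [ 0.14700433 -0.10102091  0.118     ]
```

Run:
```python
from h import *
t=cv2.imread('pics/top0.png'); s=cv2.imread('pics/side0.png')
a=cv2.resize(t[110:345,400:640],None,fx=3,fy=3); b=cv2.resize(s[0:150,260:480],None,fx=3.5,fy=3.5)
cv2.imwrite('pics/t2.png',a[:600]);cv2.imwrite('pics/s2.png',b)
for h in(0,.1,.2,.3,.4):print(h,onz('top',545,310,h),onz('top',590,300,h),onz('top',415,180,h),onz('top',500,240,h))
for x in(.35,.4): print('side rays')
def tri(u1,v1,u2,v2):
    o,d=ray('top',u1,v1);p,e=ray('side',u2,v2)
    A=np.stack([d,-e],1);k=np.linalg.lstsq(A,p-o,rcond=None)[0];return (o+k[0]*d+p+k[1]*e)/2,np.linalg.norm(o+k[0]*d-p-k[1]*e)
print(tri(545,310,400,30),tri(590,300,400,30),tri(590,300,360,45))
```

```text
0 [ 0.34183887 -0.34312928  0.        ] [ 0.36474193 -0.446909    0.        ] [ 0.62621583 -0.05576016  0.        ] [ 0.49448996 -0.24592968  0.        ]
0.1 [ 0.34528101 -0.299368    0.1       ] [ 0.36619111 -0.39411709  0.1       ] [ 0.60491225 -0.03700497  0.1       ] [ 0.48464882 -0.21062645  0.1       ]
0.2 [ 0.34872315 -0.25560672  0.2       ] [ 0.36764029 -0.34132518  0.2       ] [ 0.58360866 -0.01824979  0.2       ] [ 0.47480767 -0.17532322  0.2       ]
0.3 [ 0.3521653  -0.21184544  0.3       ] [ 0.36908947 -0.28853326  0.3       ] [5.62305082e-01 5.05394076e-04 3.00000000e-01] [ 0.46496652 -0.14001999  0.3       ]
0.4 [ 0.35560744 -0.16808416  0.4       ] [ 0.37053865 -0.23574135  0.4       ] [0.5410015  0.01926058 0.4       ] [ 0.45512537 -0.10471676  0.4       ]
side rays
side rays
(array([ 0.3601881 , -0.158794  ,  0.42062226]), np.float64(0.0077463585249502665)) (array([ 0.368523  , -0.23498926,  0.40165464]), np.float64(0.004083120688673832)) (array([ 0.4242875 , -0.24917606,  0.35669981]), np.float64(0.10990236239291151))
```

View pics/s2.png

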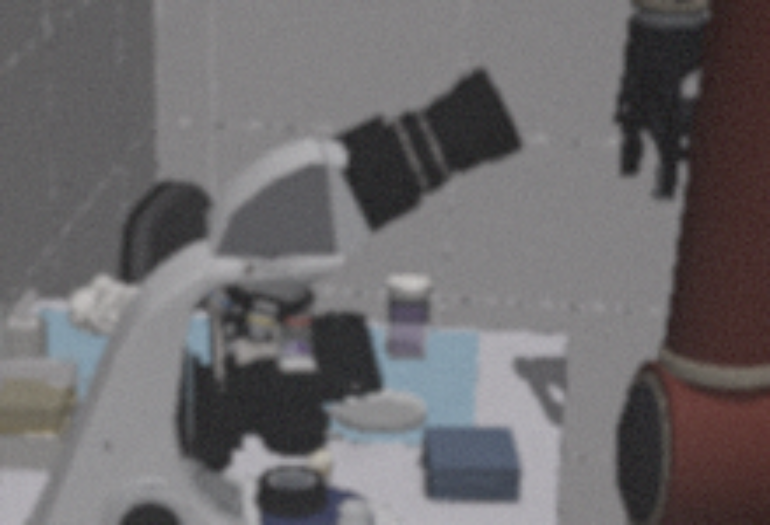

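View pics/t2.png

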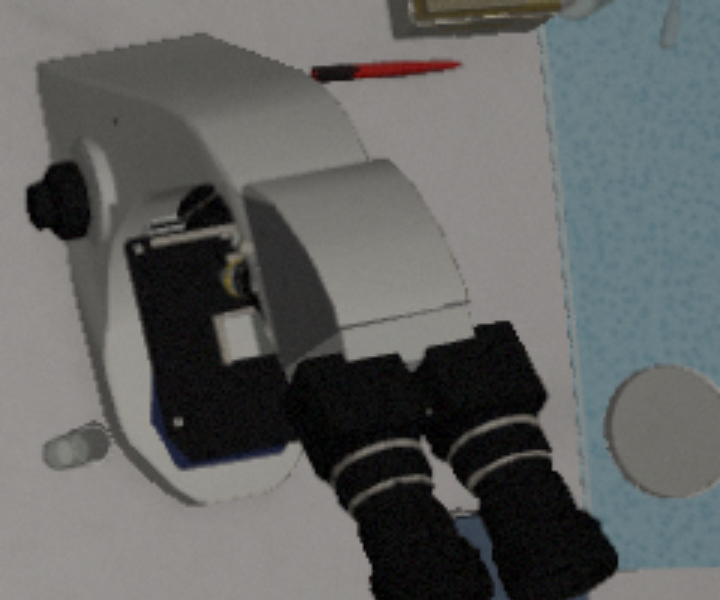

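>>> {"op": "carry_out", "data": {
  "rows": [
    [[0,0,0,0,0,1,0],[0,0,0,0,0,1,0],[0,0,0,0,0,1,0],[0,0,0,0,0,1,0],[0,0,0,0,0,1,0]]
  ]
}}

```text
time: 0.6
tool_pos: [0.2217, -0.584, 0.5049]
tool_rot: [0.582, -0.582, 0.402, -0.401]
contact_force: [0.0, 0.1, -0.1]
gripper_width: 0.143
```

>>> {"op": "carry_out", "data": {
  "rows": [
    [[0,0,0,0,0,1,0],[0,0,0,0,0,1,0],[0,0,1,0.25,0.95,0,0],[0,0,1,0.25,0.95,0,0],[0,0,1,0.25,0.95,0,0]]
  ]
}}

```text
time: 1.1
tool_pos: [0.252, -0.4694, 0.5834]
tool_rot: [0.621, -0.621, 0.338, -0.338]
contact_force: [-0.2, -0.3, 0.3]
gripper_width: -0.004
```

>>> {"op": "carry_out", "data": {
  "rows": [
    [[0,0,1,0.3,0.95,0,0],[0,0,1,0.3,0.95,0,0],[0,0,1,0.4,0.9,0,0],[0,0,1,0.4,0.9,0,0],[0,0,1,0.4,0.9,0,0]]
  ]
}}

```text
time: 1.6
tool_pos: [0.324, -0.2848, 0.5835]
tool_rot: [0.671, -0.67, 0.225, -0.225]
contact_force: [0.9, -0.7, 0.4]
gripper_width: -0.005
```

>>> {"op": "carry_out", "data": {
  "rows": [
    [[0,0,1,0.4,0.9,0,0],[0,0,1,0.4,0.9,0,0],[0,0,1,0.5,0.87,0,0],[0,0,1,0.5,0.87,0,0],[0,0,1,0.5,0.87,0,0]]
  ]
}}

```text
time: 2.1
tool_pos: [0.4162, -0.1083, 0.5836]
tool_rot: [-0.699, 0.699, -0.105, 0.105]
contact_force: [1.1, -0.5, 0.9]
gripper_width: 0.001
```

>>> {"op": "carry_out", "data": {
  "rows": [
    [[0,0,0.5,0.5,0.86,0,0],[0,0,0,0.5,0.86,0,0],[0,0,0,0.5,0.86,0,0],[0,0,0,0.5,0.86,0,0],[0,0,0,0,0,0,0]]
  ]
}}

```text
time: 2.6
tool_pos: [0.4971, 0.0309, 0.5821]
tool_rot: [0.701, -0.701, 0.093, -0.091]
contact_force: [-0.3, -1.0, -0.7]
gripper_width: 0.003
```

```bash
cat >> h.py <<'E'
L0=(0.5122,0.1140,-1.36175)
def draw(img,n,disc,noseX,L=L0,sc=5,off=(240,180)):
    def poly(pts,col):
        q=np.array([(proj(n,L2W(L,p))-off+.5)*sc for p in pts]); cv2.polylines(img,[q.round().astype(int)],True,col,1)
    c,s=np.cos(disc),np.sin(disc); rot=lambda x,y,z:(c*x-s*y,s*x+c*y,z)
    for z in(.027,.066): poly([rot(a,b,z) for a,b in((.006,-.02),(.006,-.038),(-.006,-.038),(-.006,-.02))],(0,255,0))
    poly([rot(a,b,.027) for a,b in((.04,-.012),(.04,.012),(-.04,.012),(-.04,-.012))],(255,0,255))
    poly([(.042*np.cos(t),.042*np.sin(t),.027) for t in np.linspace(0,6.28,40)],(255,255,0))
    for z in(.026,.066): poly([(noseX-.14+a,b,z) for a,b in((0,.009),(.012,.009),(.012,-.009),(0,-.009))],(0,255,0))
    return img
E
python3 - <<'E'
from h import *
t=cv2.imread('pics/top0.png'); s=cv2.imread('pics/side0.png')
a=cv2.resize(t[180:280,240:400],None,fx=5,fy=5,interpolation=cv2.INTER_CUBIC)
b=cv2.resize(s[140:260,260:400],None,fx=5,fy=5,interpolation=cv2.INTER_CUBIC)
draw(a,'top',1.08,-.056); draw(b,'side',1.08,-.056,off=(260,140))
o=np.zeros((600,1500-0,3),np.uint8);o[:500,:800]=a;o[:600,800:1500]=b
cv2.imwrite('pics/ov.png',o[:,380:1180][:,:800]); cv2.imwrite('pics/ova.png',a); cv2.imwrite('pics/ovb.png',b)
f=grab_frame('top');cv2.imwrite('pics/t3.png',f)
f=grab_frame('side');cv2.imwrite('pics/s3.png',f)
E
```

```text
(no output)
```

View pics/ova.png

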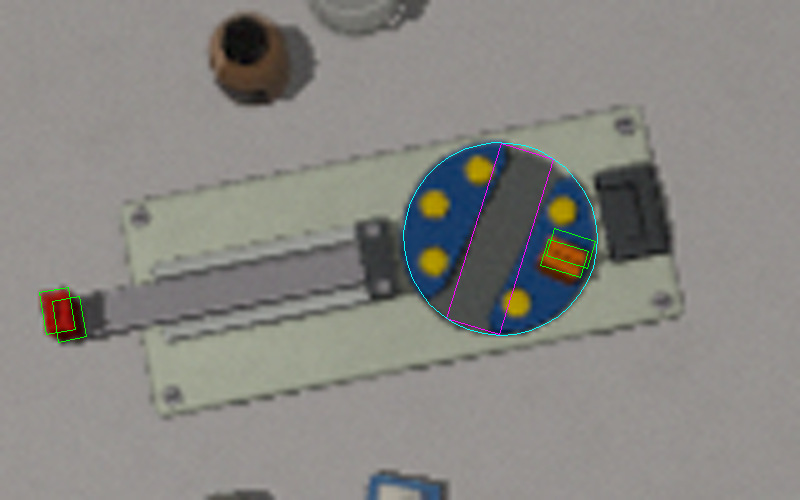

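View pics/ovb.png

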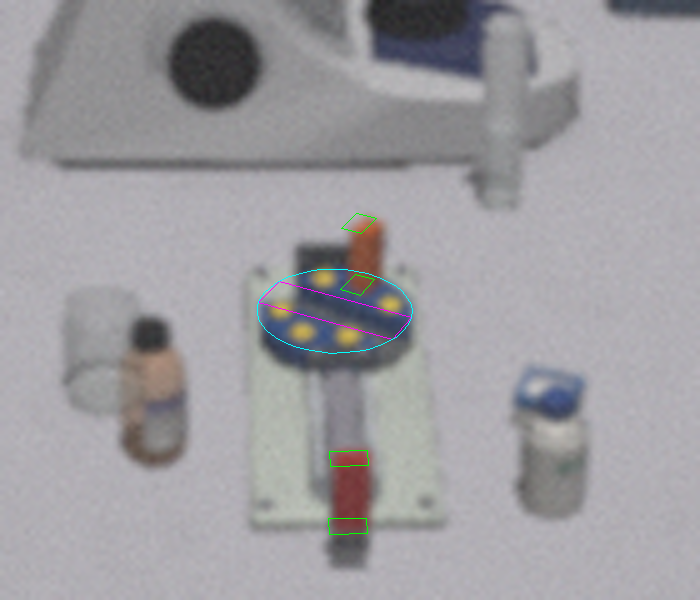

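View pics/s3.png

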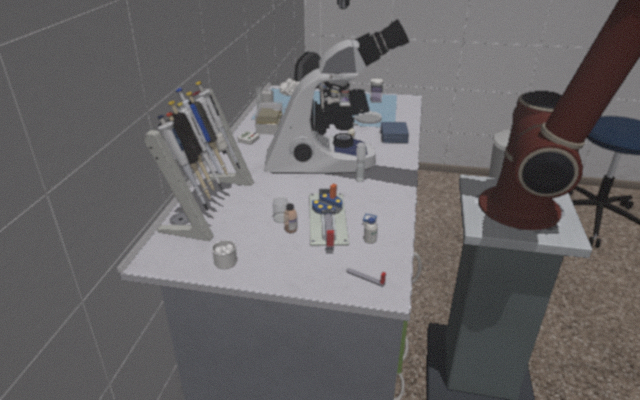

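>>> {"op": "carry_out", "data": {
  "rows": [
    [[0,0,-1,0.4,0.55,0,0],[0,0,-1,0.4,0.55,0,0],[0,0,-0.5,0,0,-1,0],[0,0,0,0,0,-1,0],[0,0,0,0,0,-1,0]]
  ]
}}

```text
time: 3.2
tool_pos: [0.5275, 0.0705, 0.4629]
tool_rot: [-0.69, 0.69, -0.155, 0.155]
contact_force: [-0.1, 0.8, -0.9]
gripper_width: -0.001
```

>>> {"op": "carry_out", "data": {
  "rows": [
    [[0,0,0,0,0,-1,0],[0,0,0,0,0,-1,0],[0,0,0,0,0,-1,0],[0,0,0,0,0,-1,0],[0,0,0,0,0,-1,0]]
  ]
}}

```text
time: 3.7
tool_pos: [0.5274, 0.0703, 0.2627]
tool_rot: [-0.69, 0.69, -0.155, 0.155]
contact_force: [1.2, -0.3, 0.2]
gripper_width: -0.002
```

>>> {"op": "carry_out", "data": {
  "rows": [
    [[0,0,0,0,0,-1,0],[0,0,0,0,0,-0.5,0],[0,0,0,0,0,0,0]]
  ]
}}

```text
time: 4.0
tool_pos: [0.5253, 0.0704, 0.1998]
tool_rot: [-0.689, 0.691, -0.158, 0.152]
contact_force: [-0.6, -0.7, 0.4]
gripper_width: -0.002
```

Run:
```python
from h import *
t=grab_frame('top'); s=grab_frame('side'); S=state(); print(S['tool_pos'],W2L(L0,S['tool_pos']))
a=cv2.resize(t[180:280,240:400],None,fx=5,fy=5,interpolation=cv2.INTER_CUBIC)
b=cv2.resize(s[100:260,240:400],None,fx=3.7,fy=3.7,interpolation=cv2.INTER_CUBIC)
cv2.imwrite('pics/t4.png',a);cv2.imwrite('pics/s4.png',b)
```

```text
[0.5279818  0.07076453 0.2046622 ] [0.04556935 0.00646569 0.2046622 ]
```

View pics/t4.png

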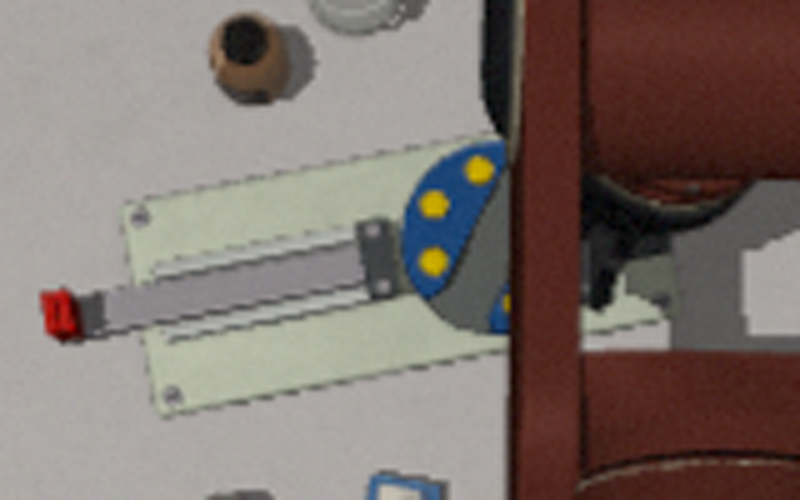

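View pics/s4.png

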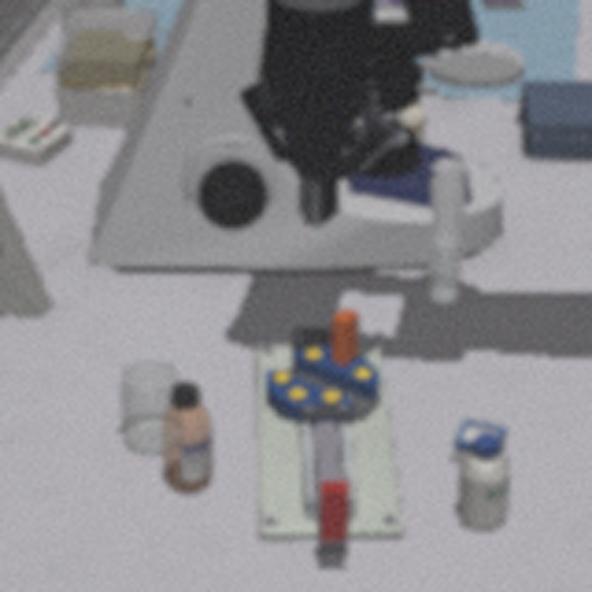

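Run:
```python
from h import *
t=grab_frame('top'); s=grab_frame('side'); 
print(proj('side',(0.528,0.0708,0.132)))
cv2.imwrite('pics/t5.png',t);cv2.imwrite('pics/s5.png',s)
```

```text
[323.73871332 159.15436929]
```

View pics/t5.png

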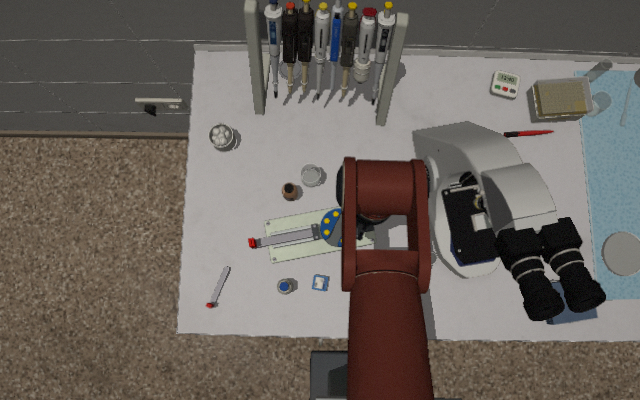

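View pics/s5.png

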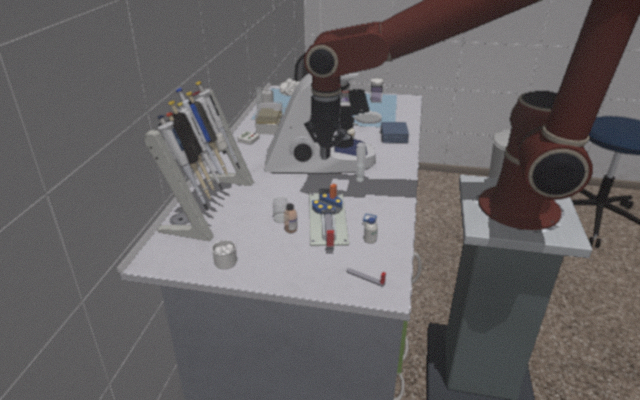

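>>> {"op": "carry_out", "data": {
  "rows": [
    [[0,0,0,0,0,-0.8,0],[0,0,0,0,0,-0.8,0],[0,0,0,0,0,-0.7,0],[0,0,0,0,0,0,0]]
  ]
}}

```text
time: 4.6
tool_pos: [0.5261, 0.0715, 0.1096]
tool_rot: [-0.69, 0.69, -0.156, 0.153]
contact_force: [-1.3, -0.6, -0.4]
gripper_width: -0.0
```

Run:
```python
from h import *
s=grab_frame('side'); S=state(); print(S['tool_pos'],W2L(L0,S['tool_pos']),S['contact_force'],S['joint_pos'])
b=cv2.resize(s[120:260,250:400],None,fx=4,fy=4,interpolation=cv2.INTER_CUBIC)
cv2.imwrite('pics/s6.png',b)
```

```text
[0.52754257 0.07158656 0.11188172] [0.04467406 0.00620661 0.11188172] [1.20124003 1.20035753 0.26467872] [-4.94119894e-03  3.69541391e-02  1.97181283e+00 -4.06770579e-05
  1.13436619e+00  4.35245253e-01]
```

View pics/s6.png

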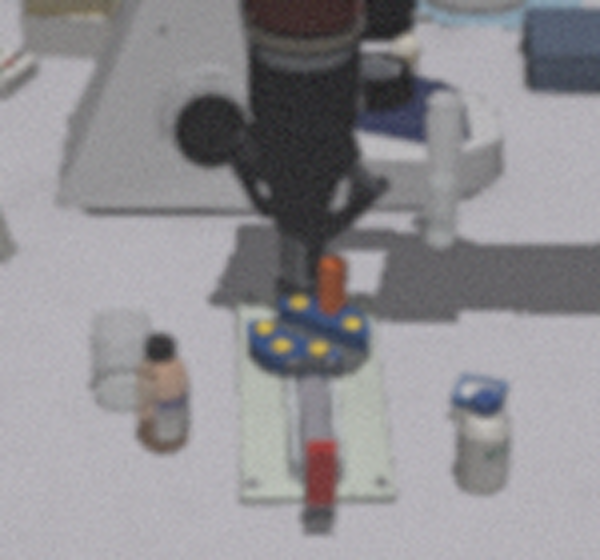

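Run:
```python
from h import *
d=.018
def P(th): 
    th=np.radians(th); return np.array([.029*np.cos(th)-d*np.sin(th),.029*np.sin(th)+d*np.cos(th),.112])
prev=L2W(L0,(.0447,.0062,.112))
for th in range(-37,-95,-4):
    w=L2W(L0,P(th)); print(th,(P(th)[:2]*1000).round(1),w[:2].round(4),((w-prev)[:2]/.04).round(3)); prev=w
```

```text
-37 [34.  -3.1] [0.5162 0.0801] [-0.282  0.214]
-41 [33.7 -5.4] [0.5139 0.0799] [-0.059 -0.005]
-45 [33.2 -7.8] [0.5115 0.0799] [-0.06  -0.001]
-49 [ 32.6 -10.1] [0.5091 0.08  ] [-0.059  0.003]
-53 [ 31.8 -12.3] [0.5067 0.0803] [-0.059  0.007]
-57 [ 30.9 -14.5] [0.5044 0.0808] [-0.058  0.012]
-61 [ 29.8 -16.6] [0.5021 0.0814] [-0.057  0.016]
-65 [ 28.6 -18.7] [0.4999 0.0822] [-0.056  0.02 ]
-69 [ 27.2 -20.6] [0.4977 0.0831] [-0.055  0.023]
-73 [ 25.7 -22.5] [0.4956 0.0842] [-0.053  0.027]
-77 [ 24.1 -24.2] [0.4935 0.0854] [-0.051  0.031]
-81 [ 22.3 -25.8] [0.4916 0.0868] [-0.049  0.034]
-85 [ 20.5 -27.3] [0.4897 0.0883] [-0.046  0.038]
-89 [ 18.5 -28.7] [0.488  0.0899] [-0.043  0.041]
-93 [ 16.5 -29.9] [0.4864 0.0917] [-0.04   0.044]
```

>>> {"op": "carry_out", "data": {
  "rows": [
    [[0,0,0,-0.14,0.11,0,0],[0,0,0,-0.14,0.11,0,0],[0,0,-1,-0.06,0,0,0],[0,0,-1,-0.06,0,0,0],[0,0,-1,-0.06,0,0,0]]
  ]
}}

```text
time: 5.15
tool_pos: [0.511, 0.0806, 0.1147]
tool_rot: [0.67, -0.669, 0.224, -0.229]
contact_force: [3.1, -2.4, 1.1]
gripper_width: -0.002
```

>>> {"op": "carry_out", "data": {
  "rows": [
    [[0,0,-1,-0.06,0.01,0,0],[0,0,-1,-0.06,0.01,0,0],[0,0,-1,-0.06,0.02,0,0],[0,0,-1,-0.06,0.02,0,0]]
  ]
}}

```text
time: 5.55
tool_pos: [0.5012, 0.0828, 0.1146]
tool_rot: [0.632, -0.631, 0.315, -0.319]
contact_force: [2.4, -2.5, 1.1]
gripper_width: -0.002
```

```bash
cat > look.py <<'E'
from h import *
import sys
k=sys.argv[1]; disc=float(sys.argv[2]); nx=float(sys.argv[3])
s=grab_frame('side'); t=grab_frame('top'); S=state(); print(S['time'],S['tool_pos'],W2L(L0,S['tool_pos']),S['contact_force'])
b=cv2.resize(s[150:260,260:400],None,fx=5,fy=5,interpolation=cv2.INTER_CUBIC)
a=cv2.resize(t[180:280,240:400],None,fx=5,fy=5,interpolation=cv2.INTER_CUBIC)
if disc>-9: draw(b,'side',disc,nx,off=(260,150)); draw(a,'top',disc,nx)
cv2.imwrite(f'pics/s{k}.png',b);cv2.imwrite(f'pics/t{k}.png',a)
E
python3 look.py 7 -10 0
```

```text
5.65 [0.50100949 0.08301348 0.11436625] [ 0.02798958 -0.01737743  0.11436625] [ 1.01776805 -2.42030323  1.7950587 ]
```

View pics/s7.png

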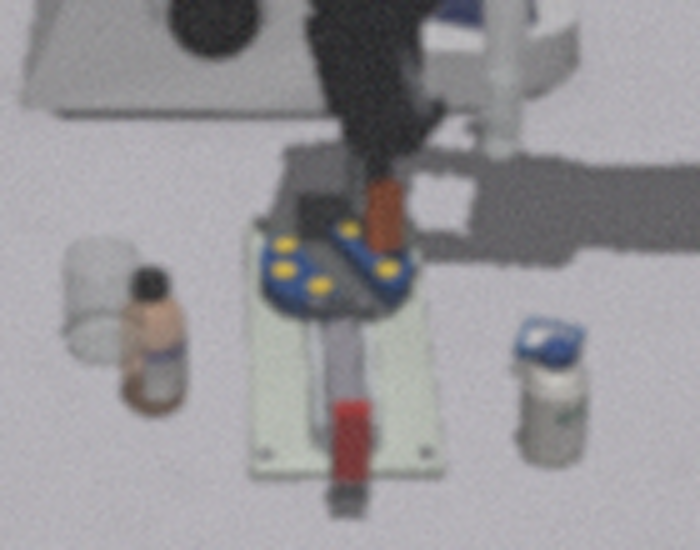

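View pics/t7.png

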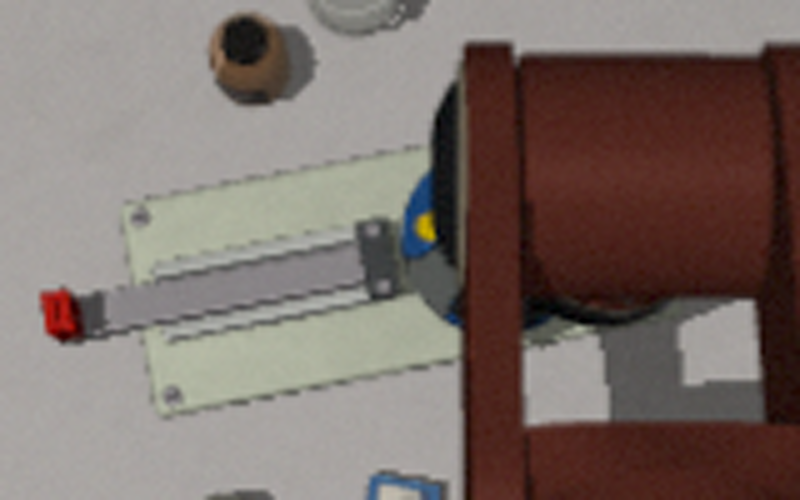

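Contact is good; the plate is following (orange at about (385,215) in the side crop). Continuing the arc.

>>> {"op": "carry_out", "data": {
  "rows": [
    [[0,0,-1,-0.06,0.02,0,0],[0,0,-1,-0.06,0.03,0,0],[0,0,-1,-0.05,0.03,0,0],[0,0,-1,-0.05,0.03,0,0]]
  ]
}}

```text
time: 6.05
tool_pos: [0.4923, 0.0873, 0.1139]
tool_rot: [0.583, -0.581, 0.4, -0.403]
contact_force: [2.3, -1.2, 2.1]
gripper_width: 0.001
```

```bash
python3 look.py 8 0.2 -.056
```

```text
6.15 [0.49190111 0.08743722 0.11350523] [ 0.02177192 -0.02536947  0.11350523] [ 2.14337025 -1.74537652  1.94366297]
```

View pics/s8.png

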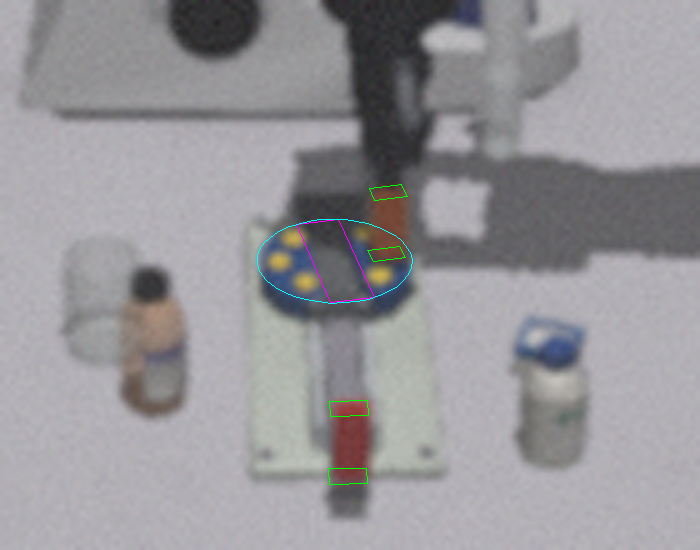

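>>> {"op": "carry_out", "data": {
  "rows": [
    [[0,0,-1,-0.05,0.04,0,0],[0,0,-1,-0.045,0.04,0,0],[0,0,0,0,0,0,0]]
  ]
}}

```text
time: 6.45
tool_pos: [0.4876, 0.0906, 0.1127]
tool_rot: [0.553, -0.553, 0.44, -0.441]
contact_force: [0.5, -1.5, 1.6]
gripper_width: -0.003
```

```bash
python3 look.py 9 0.1 -.056
```

```text
6.55 [0.48741224 0.09053699 0.11236069] [ 0.01780807 -0.02911732  0.11236069] [ 0.78502187 -2.07008772  1.2851742 ]
```

View pics/s9.png

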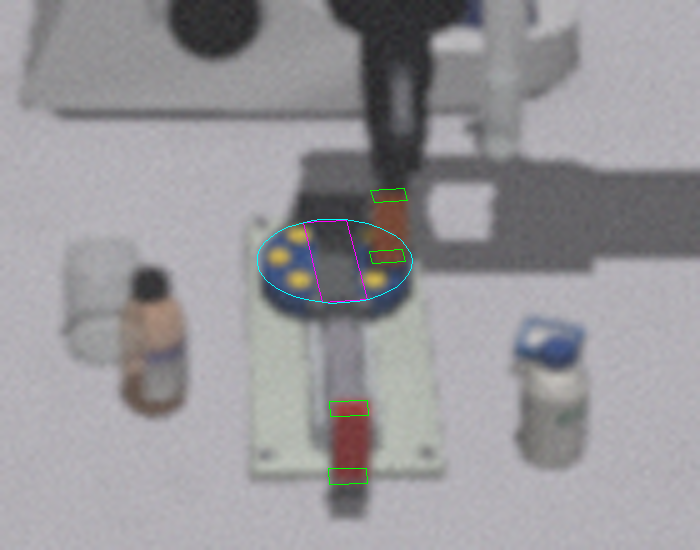

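>>> {"op": "carry_out", "data": {
  "rows": [
    [[0,0,-0.7,-0.015,0.04,0,0],[0,0,0,-0.015,0.03,0,0],[0,0,0,0,0,0,0]]
  ]
}}

```text
time: 6.85
tool_pos: [0.4859, 0.0933, 0.1119]
tool_rot: [-0.542, 0.542, -0.454, 0.454]
contact_force: [-0.5, -1.9, 2.1]
gripper_width: 0.001
```

```bash
python3 look.py 10 0. -.056
```

```text
6.95 [0.48593445 0.09327978 0.11187785] [ 0.01481832 -0.02999374  0.11187785] [ 0.29688033 -2.03927806  1.85086059]
```

View pics/s10.png

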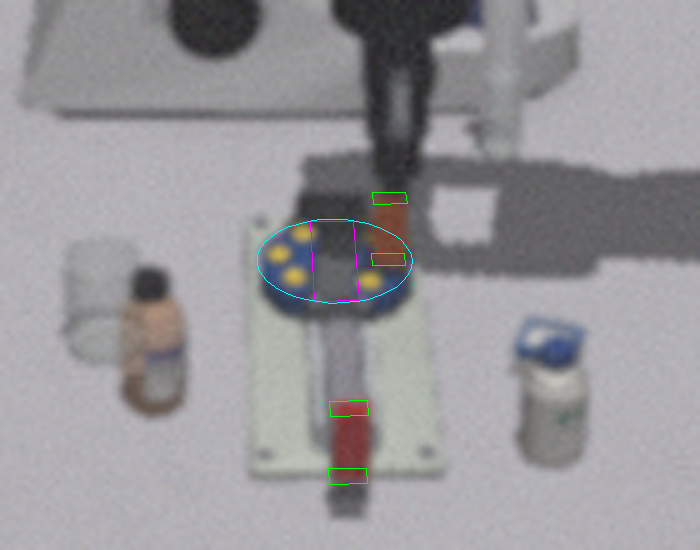

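>>> {"op": "carry_out", "data": {
  "rows": [
    [[0,0,0,0.03,-0.15,0,0],[0,0,0,0.03,-0.15,0,0],[0,0,0,0,0,0.9,0],[0,0,0,0,0,1,0],[0,0,0,0,0,1,0]]
  ]
}}

```text
time: 7.45
tool_pos: [0.4878, 0.0809, 0.2284]
tool_rot: [-0.541, 0.542, -0.455, 0.454]
contact_force: [1.1, -0.1, 0.3]
gripper_width: 0.003
```

>>> {"op": "carry_out", "data": {
  "rows": [
    [[0,0,0.4,-0.09,0.95,0,0],[0,0,0,-0.09,0.95,0,0],[0,0,0,-0.09,0.95,0,0],[0,0,0,-0.09,0.95,0,0],[0,0,0,-0.09,0.95,0,0]]
  ]
}}

```text
time: 7.95
tool_pos: [0.47, 0.2724, 0.2276]
tool_rot: [-0.548, 0.548, -0.447, 0.447]
contact_force: [-0.1, -0.2, 0.9]
gripper_width: 0.0
```

>>> {"op": "carry_out", "data": {
  "rows": [
    [[0,0,0,-0.09,0.95,0,0],[0,0,0,-0.06,0.8,0,0],[0,0,0,0,0,0,0]]
  ]
}}

```text
time: 8.25
tool_pos: [0.4638, 0.3439, 0.2275]
tool_rot: [0.549, -0.549, 0.446, -0.445]
contact_force: [0.2, -0.6, 1.4]
gripper_width: 0.001
```

```bash
python3 look.py 11 0. -.056
python3 - <<'E'
from h import *
for p in ((212,305),(228,268)): print(onz('top',*p,.03),W2L(L0,onz('top',*p,.03)))
cv2.imwrite('pics/t11f.png',grab_frame('top'))
E
```

```text
8.35 [0.46422997 0.34129411 0.22732651] [-0.23230083  0.00024399  0.22732651] [-0.43115854 -0.24909644  0.87853403]
[0.33875417 0.38180259 0.03      ] [-0.29796704 -0.11409349  0.03      ]
[0.41789406 0.35134191 0.03      ] [-0.25174584 -0.04299795  0.03      ]
```

View pics/t11.png

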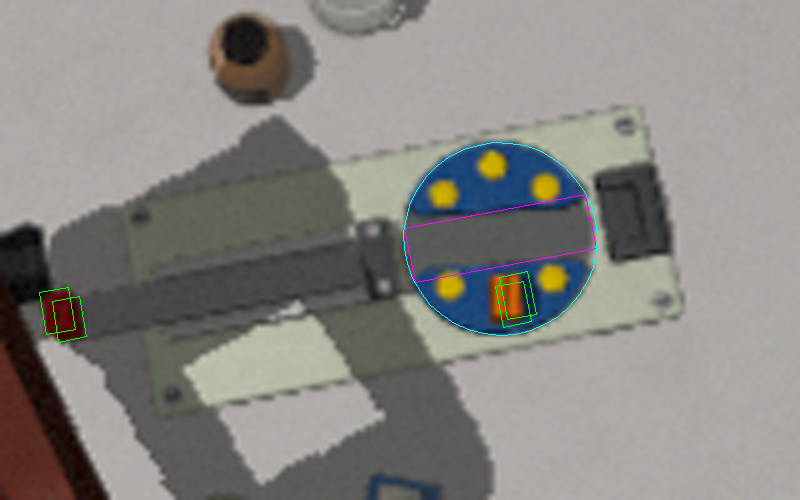

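View pics/s11.png

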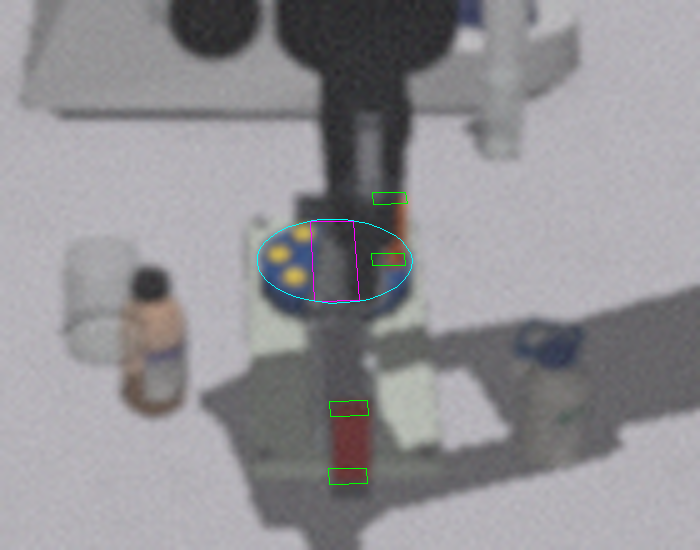

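```bash
python3 look.py 12 -0.1 -.056
```

```text
8.5 [0.4645783  0.34018273 0.22763239] [-0.23114136  0.0003541   0.22763239] [0.76078343 0.30845715 0.08189352]
```

View pics/t12.png

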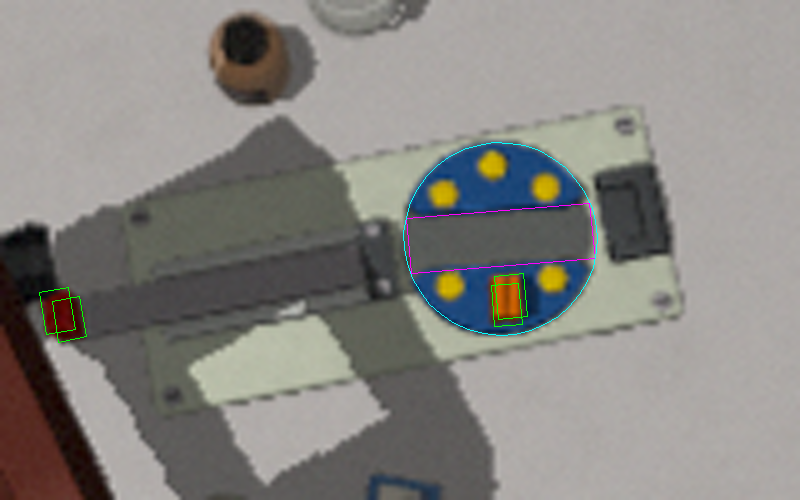

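>>> {"op": "carry_out", "data": {
  "rows": [
    [[0,0,0,0,0,-1,0],[0,0,0,0,0,-1,0],[0,0,0,0,0,-0.85,0],[0,0,0,0,0,0,0]]
  ]
}}

```text
time: 8.9
tool_pos: [0.4613, 0.3382, 0.1082]
tool_rot: [-0.544, 0.551, -0.449, 0.446]
contact_force: [-0.6, 0.1, -0.1]
gripper_width: -0.001
```

```bash
python3 look.py 13 -10 -.056
```

```text
9.0 [0.46458678 0.34048255 0.11406962] [-0.23143289  0.00042462  0.11406962] [-0.52380605  0.39932205  0.6255644 ]
```

View pics/s13.png

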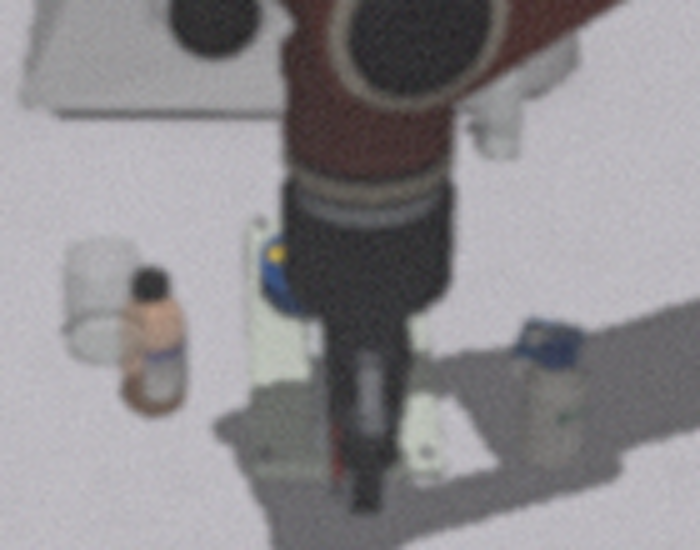

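Run:
```python
from h import *
f=lambda x,y,z:((proj('side',L2W(L0,(x,y,z)))-(260,150)+.5)*5).round(0)
print(f(-.2314,.0004,.0415),f(-.2314,.01,.0415),f(-.2314,-.01,.0415),f(-.196,0,.041))
S=state();q=S['tool_rot'];print(R.from_quat([q[1],q[2],q[3],q[0]]).as_matrix().round(3))
```

```text
[351. 504.] [330. 504.] [373. 504.] [348. 458.]
[[ 0.2   -0.001  0.98 ]
 [-0.98  -0.     0.2  ]
 [ 0.    -1.    -0.001]]
```

Run:
```python
from h import *
s=grab_frame('side'); b=cv2.resize(s[200:260,300:360],None,fx=10,fy=10,interpolation=cv2.INTER_CUBIC)
b=cv2.convertScaleAbs(b,alpha=1.8,beta=10)
cv2.imwrite('pics/s14.png',b)
```

```text
(no output)
```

View pics/s14.png

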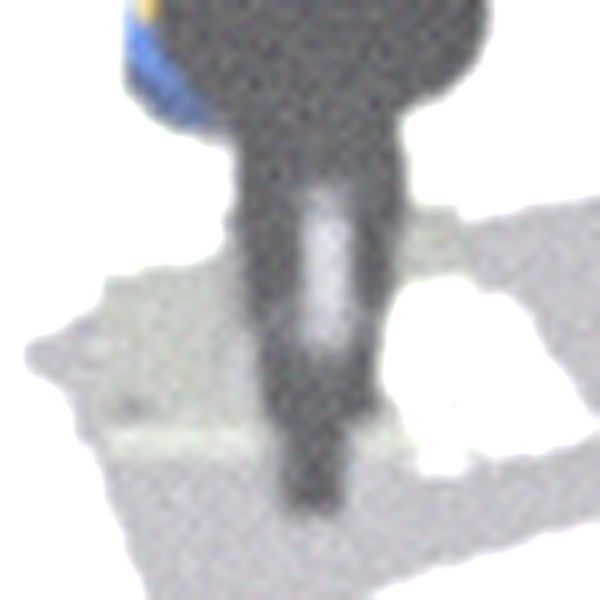

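>>> {"op": "carry_out", "data": {
  "rows": [
    [[0,0,0,0.085,-0.235,0,0],[0,0,0,0.052,-0.245,0,0],[0,0,0,0.026,-0.12,0,0],[0,0,0,0.026,-0.12,0,0],[0,0,0,0.026,-0.12,0,0]]
  ]
}}

```text
time: 9.55
tool_pos: [0.4734, 0.3076, 0.1147]
tool_rot: [0.548, -0.547, 0.447, -0.447]
contact_force: [-0.4, 2.3, 2.3]
gripper_width: -0.0
```

>>> {"op": "carry_out", "data": {
  "rows": [
    [[0,0,0,0.026,-0.122,0,0],[0,0,0,0.026,-0.122,0,0],[0,0,0,0.026,-0.122,0,0],[0,0,0,0.026,-0.122,0,0],[0,0,0,0.026,-0.122,0,0]]
  ]
}}

```text
time: 10.05
tool_pos: [0.4783, 0.283, 0.1139]
tool_rot: [0.548, -0.548, 0.447, -0.447]
contact_force: [0.5, 2.9, 1.7]
gripper_width: -0.001
```

```bash
python3 look.py 15 -10 -.056
```

```text
10.15 [0.47815151 0.28234203 0.11353574] [-0.17174308  0.0016283   0.11353574] [-1.00636696  0.19655199  0.30754403]
```

View pics/t15.png

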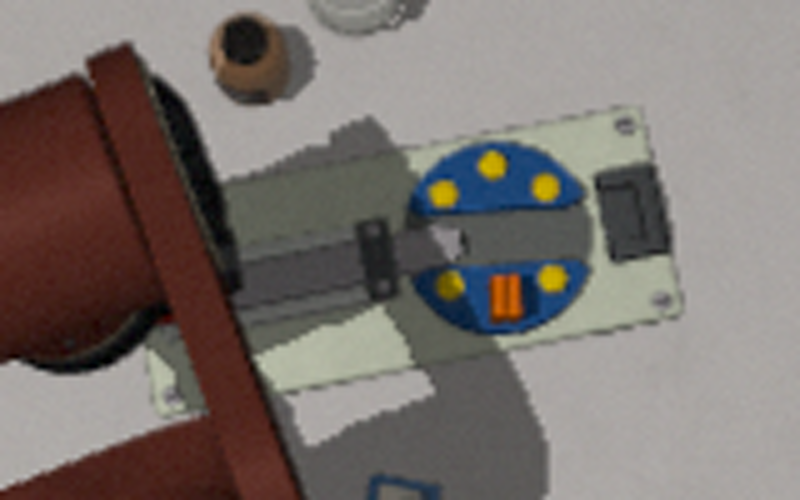

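View pics/s15.png

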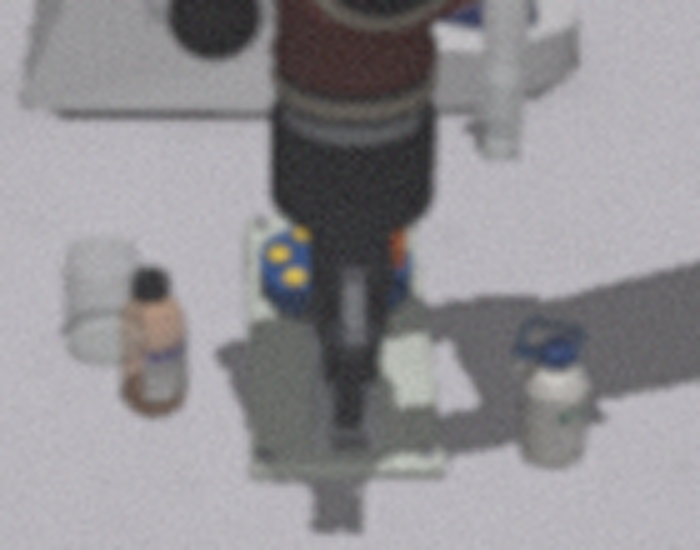

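>>> {"op": "carry_out", "data": {
  "rows": [
    [[0,0,0,0.03,-0.147,0,0],[0,0,0,0.03,-0.147,0,0],[0,0,0,0.03,-0.147,0,0],[0,0,0,0.03,-0.147,0,0],[0,0,0,0.03,-0.147,0,0]]
  ]
}}

```text
time: 10.65
tool_pos: [0.4843, 0.2533, 0.1139]
tool_rot: [-0.548, 0.548, -0.447, 0.447]
contact_force: [-0.1, 2.6, 0.2]
gripper_width: -0.0
```

>>> {"op": "carry_out", "data": {
  "rows": [
    [[0,0,0,0.03,-0.147,0,0],[0,0,0,0.03,-0.147,0,0],[0,0,0,0.03,-0.147,0,0],[0,0,0,0,0,0,0]]
  ]
}}

```text
time: 11.05
tool_pos: [0.4879, 0.2352, 0.1138]
tool_rot: [-0.547, 0.548, -0.447, 0.447]
contact_force: [-0.5, 0.2, 0.6]
gripper_width: 0.003
```

```bash
python3 look.py 16 -10 -.056
```

```text
11.15 [0.48755193 0.2356072  0.11351341] [-0.12407486  0.00112533  0.11351341] [-0.28391798 -0.29563364  0.05219187]
```

View pics/t16.png

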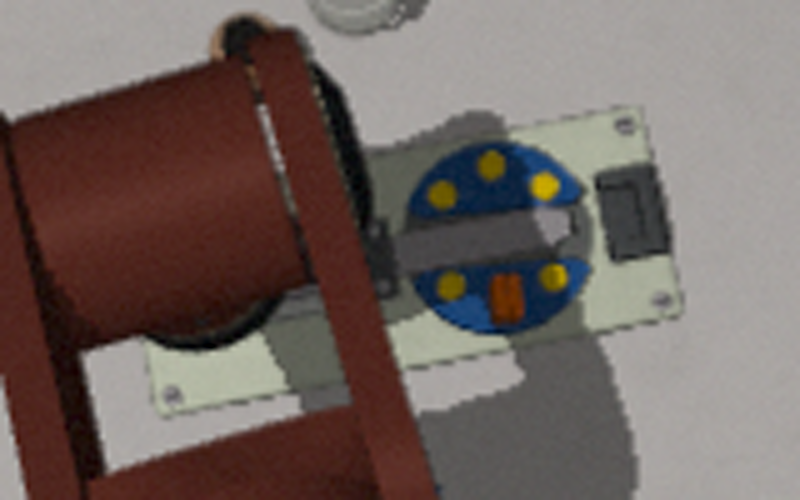

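>>> {"op": "carry_out", "data": {
  "rows": [
    [[0,0,0,0.03,-0.147,0,0],[0,0,0,0.03,-0.147,0,0],[0,0,0,0.03,-0.147,0,0],[0,0,0,0.02,-0.1,0,0],[0,0,0,0.01,-0.05,0,0]]
  ]
}}

```text
time: 11.65
tool_pos: [0.4926, 0.212, 0.1138]
tool_rot: [-0.548, 0.548, -0.447, 0.447]
contact_force: [0.5, 1.6, -1.1]
gripper_width: 0.002
```

>>> {"op": "carry_out", "data": {
  "rows": [
    [[0,0,0,0.01,-0.05,0,0],[0,0,0,0.01,-0.05,0,0]]
  ]
}}

```text
time: 11.85
tool_pos: [0.4934, 0.2085, 0.1138]
tool_rot: [-0.548, 0.548, -0.447, 0.447]
contact_force: [-0.5, 0.1, -0.6]
gripper_width: 0.003
```

>>> {"op": "carry_out", "data": {
  "rows": [
    [[0,0,0,0.01,-0.05,0,0],[0,0,0,0,0,0,0]]
  ]
}}

```text
time: 12.05
tool_pos: [0.4939, 0.2063, 0.114]
tool_rot: [-0.548, 0.548, -0.447, 0.447]
contact_force: [0.1, 0.4, 0.7]
gripper_width: -0.002
```

```bash
python3 look.py 17 -10 -.056
```

```text
12.15 [0.4938731  0.20645009 0.11399715] [-0.09424071  0.00125798  0.11399715] [-0.50031808 -0.20746928  0.60485676]
```

View pics/t17.png

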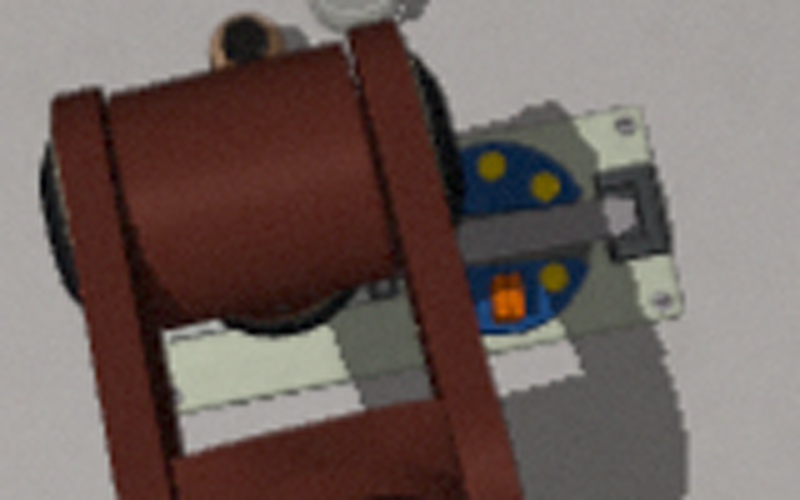

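>>> {"op": "carry_out", "data": {
  "rows": [
    [[0,0,0,0.01,-0.05,0,0]]
  ]
}}

```text
time: 12.25
tool_pos: [0.4942, 0.2049, 0.1141]
tool_rot: [0.548, -0.548, 0.447, -0.447]
contact_force: [-0.3, 0.4, 0.4]
gripper_width: -0.0
```

>>> {"op": "carry_out", "data": {
  "rows": [
    [[0,0,0,0.01,-0.05,0,0]]
  ]
}}

```text
time: 12.35
tool_pos: [0.4945, 0.2039, 0.1143]
tool_rot: [0.549, -0.547, 0.448, -0.446]
contact_force: [-2.6, 11.9, 2.6]
gripper_width: 0.0
```

>>> {"op": "carry_out", "data": {
  "rows": [
    [[0,0,0,0.005,-0.025,0,0],[0,0,0,0,0,0,0]]
  ]
}}

```text
time: 12.55
tool_pos: [0.4946, 0.2038, 0.1146]
tool_rot: [0.549, -0.546, 0.449, -0.446]
contact_force: [-3.3, 10.9, 1.7]
gripper_width: -0.001
```

>>> {"op": "carry_out", "data": {
  "rows": [
    [[0,0,0,-0.03,0.14,0,0],[0,0,0,-0.05,0.245,0,0],[0,0,0,-0.05,0.245,0,0],[0,0,0,0,0,0.5,0],[0,0,0,0,0,1,0]]
  ]
}}

```text
time: 13.05
tool_pos: [0.4869, 0.2267, 0.1705]
tool_rot: [-0.545, 0.551, -0.448, 0.445]
contact_force: [0.4, 0.4, 0.3]
gripper_width: -0.001
```

>>> {"op": "carry_out", "data": {
  "rows": [
    [[0,0,0,0,0,1,0],[0,0,0,0,0,1,0],[0,0,0,-0.2,0.9,0,0],[0,0,0,-0.2,0.9,0,0],[0,0,0,-0.2,0.9,0,0]]
  ]
}}

```text
time: 13.55
tool_pos: [0.4653, 0.3363, 0.2545]
tool_rot: [0.548, -0.547, 0.447, -0.447]
contact_force: [0.9, -0.3, 0.3]
gripper_width: -0.004
```

>>> {"op": "carry_out", "data": {
  "rows": [
    [[0,0,0,0,0.9,0,0],[0,0,0,0,0,0,0],[0,0,0,0,0,0,0]]
  ]
}}

```text
time: 13.85
tool_pos: [0.4651, 0.3715, 0.2535]
tool_rot: [-0.548, 0.549, -0.446, 0.447]
contact_force: [-0.6, 0.2, -0.7]
gripper_width: -0.002
```

```bash
python3 look.py 18 -.03 0.063; python3 -c "
from h import *
cv2.imwrite('pics/sf.png',grab_frame('side'))"
```

```text
13.95 [0.46549369 0.37031687 0.25355274] [-0.26042949  0.00750321  0.25355274] [-0.27409552 -0.72272453 -0.11845688]
```

View pics/t18.png

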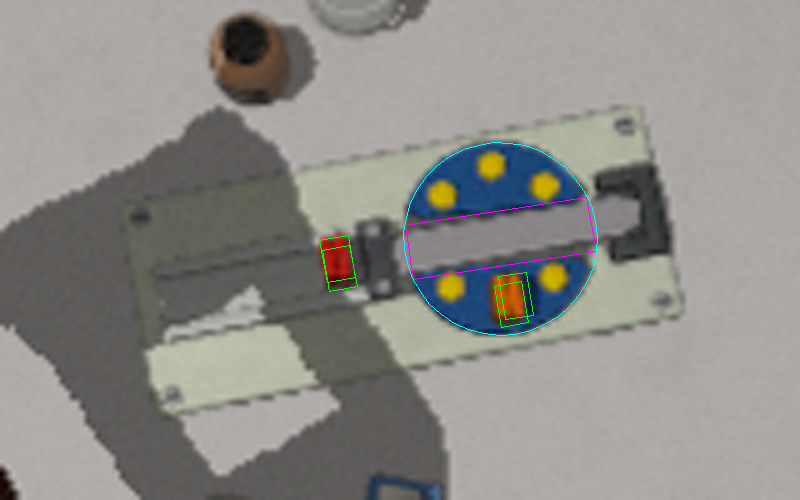

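View pics/s18.png

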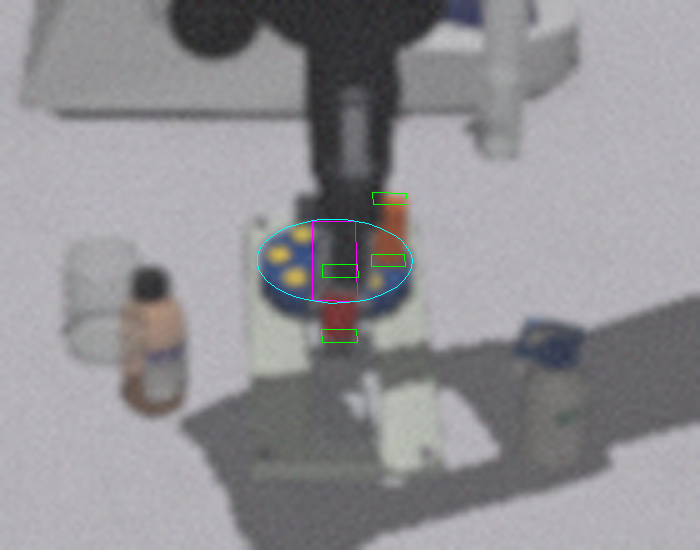

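View pics/sf.png

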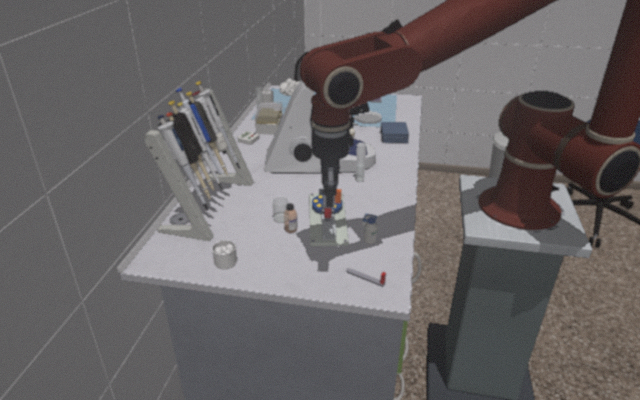

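```bash
python3 -c "
from plant import *
print(job_done())"
```

```text
the job is handed in; nothing more can be done
None
```

The carousel is locked. I pushed the orange plate clockwise with the closed fingertips until the slot lined up with the bar. Then I pushed the red tab until the nose reached the keeper's stop, backed off and handed the job in at about 14 s.

**Last checks**
- **Nose home:** the push force rose from about 0 to about 11 N at the stop. After I backed off, the last top picture still showed the nose in the keeper, and the tab matched the position drawn for the nose at x = +63 mm.
- **Slot angle:** my plate-based estimate before the bar went in was about -0.1 rad, and about -0.07 rad at the end by eye. Both are inside the 0.2 rad limit, but neither is exactly zero.
- **Robot clear:** the fingertips are about 0.18 m above the worktop, behind the bar, and the contact force is about zero.
- **Bystanders:** in the last pictures, the ones in view stand where they started. I judged this by eye and did not measure it.

**Disagreements:** my first reading of the disc angle (1.08 rad) was about 0.15 rad too large, and I corrected it from an overlay. The side camera showed things about 1 to 2 mm off from the top camera, which is within its stated accuracy.

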